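# Push the stuck contact insert out of the blue plug sleeve

### The arm

A 6-joint arm with a two-finger parallel gripper is mounted at the origin on the work surface. World frame = base frame: x ahead of the robot, y to its left, z up, the work surface at z = 0. Lengths are in m, angles in rad, forces in N, time in s.
With the tool pointing down it reaches from about 0.425 to 0.95 m from the base axis. Payload 3.5 kg.
Tool frame: the origin (TCP) lies at the very end of the fingers, on their centre line; the grasp point (between the pads) lies 19 mm behind it; y points along the fingers, z is the direction in which the jaws open and shut, and the axes are right-handed (so a half turn about y gives the same grasp; the last joint's range is limited). The gripper opens to 85 mm and grips with 20 to 120 N. Pads are 22 mm wide; open, the fingers measure 114 mm over their backs; the gripper's body (76 mm by 85 mm) begins 54 mm behind the grasp point. The pads swing forward as they close: fully open they stand 13 mm farther back than shut.
Start: joints at [0.961, 0.286, 1.577, -0, 1.279, -0.15], TCP at [0.3, 0.605, 0.231] pointing down, gripper open.
Joint ranges: [-2.77, 2.77], [-0.9, 2.22], [0.21, 2.48], [-1.53, 4.67], [0.24, 2.81], [-2.84, 2.84]. Speed limits (rad/s): [2.79, 2.79, 3.14, 3.14, 3.14, 3.14].

### API

Orientations are given as a unit quaternion [x, y, z, w].
In Python, from plant import ctrl gives the robot as it stands. The module is installed in compiled form; this text tells all that it offers.
- The arm moves only by the tool jog_arm, never from a script. Its argument "deltas" is a list of rows, each a list of 3 entries, a list of its own where there are three numbers: the turn, a rotation vector about the tool's x, y, z in rad, then the shift along the tool's x, y, z in m, then the opening, from 0 (shut) to 1 (fully open). In form: [[[wx, wy, wz], [dx, dy, dz], gripper], ...]. A call has 1 to 10 rows; each row is the pose to reach, as a shift and turn from the pose measured when the call began, along the tool's axes at that moment; what a row does not reach only later rows make up. A row lasts 1/12 s, in which the tool goes at most 41.7 mm and 7.16 degrees, less where a joint would pass 70% of its speed; a pose out of reach is approached as far as the arm can. A call with a gripper value outside its range is refused whole. The fingers move at their own pace and stop on an object; "force" is the grip in N (left out, the last holds). Time passes only in rows, so rows that repeat a pose let the fingers close. It gives the time, the measured TCP pose, the force and the opening at its end, in the units of the state.
- ctrl.get_state(): the state, without advancing time (a new reading comes with each control period).
- ctrl.read_camera(name): name is "scene" or "top" or "wrist"; returns a dict with "pixels" (480x640x3 uint8, blue, green, red), "range_z" (480x640 float32, m along the optical axis (not along the pixel's ray), 0 where there is no reading), "fx", "fy", "cx", "cy" (pixels), "T" (4x4, takes a point from camera to world coordinates); the wrist camera has in their place "mount" (4x4, takes a point from camera to tool coordinates, whose origin is the TCP and whose axes are the tool frame's). Camera axes: x right, y up, looking along -z (the intrinsics and any distortion apply to the point x, -y, -z); pixel columns grow to the right and rows downward; lengths in m; the calibration is good to about 2 mm. A picture is of the moment at which its call begins: read the wrist's pose just before it.
- ctrl.sign_off(): hands the job in, once; it reports no verdict.
The state is a dict: "time": time; "qpos": joint angles; "dq": joint speeds; "joint_efforts": joint torques, N m; "eef_pos": TCP position; "tcp_rot": TCP orientation; "contact_force": force on the tool from outside, world axes, zero at the start; "wrist_torque": the same for the moment, N m; "opening": opening from 0.0 (shut) to 1.0 (fully open).
Only numpy, scipy, OpenCV 4.12 (cv2) and the standard library are available. Lean on these libraries where they do the work, as an engineer would, in place of code of your own. Each camera call takes 0.05 s, during which the arm holds its last target.

### The job

We are stripping salvaged industrial plugs: a white contact insert is stuck in the blue sleeve. Take the wooden dowel from its cup, push the insert down and out of the bottom of the blue sleeve with it so that it drops into the tray underneath, then stand the dowel back in its cup.

Things in the scene. Friction and masses are not known exactly. Their poses are not given: they have to be found in the camera images.
- stand_blue: Fixed stand with the BLUE plug sleeve upright (like stands hold a red and a yellow one). Origin: centre of underside, on the table; z up, the sleeve's axis. Foot: open tray 110 x 110 mm, floor 5 mm, rim 22 mm high. Sleeve: tube open at both ends, outside diameter 53 mm, bore 40 mm, from 70 mm to 125 mm above the table, on two posts at the stand's y = +46 and -46 mm, 103 mm high.
- insert_blue: Stuck white cylinder, diameter 36 mm, 32 mm long, 60 g. Origin: centre of its underside; z along its axis, up. At first its top is 117 mm above the table, 8 mm down the blue sleeve. Three brass spring catches, 70 to 87 mm above the table, 30 mm opening, hold it: a push of 10 to 20 N starts it, then it drags lightly and must be pushed on until its top is past the sleeve's lower end; then it drops into the tray.
- dowel: Loose round wooden dowel, diameter 24 mm, 190 mm long, about 60 g, standing upright in its cup. Origin: centre of its lower end; z along its axis, up. At the start its lower end is 6 mm and its top 196 mm above the table, so its upper 91 mm stick out of the cup.
- cup: Fixed dark round steel cup for the dowel, open on top: outside diameter 60 mm, inside diameter 52 mm, 105 mm high, floor 6 mm thick. Origin: centre of its underside, on the table; z up.
Things that resemble listed ones, but are neither listed nor needed, are in the scene too. There is more than one size of the dowel; the one meant has the size given above.

How it is judged:
On the way:
1. the insert has left the lower end of the blue sleeve while the gripper holds the dowel with its lower end inside that sleeve (z of insert_blue in the frame of stand_blue below 0.04 m and z of dowel in the frame of stand_blue below 0.12 m and x of dowel in the frame of stand_blue between -0.02 and 0.02 m and y of dowel in the frame of stand_blue between -0.02 and 0.02 m and contact force between the fingers and dowel above 1 N), for 0.1 s.
At the end, for the whole second after the job is handed in: The blue sleeve's insert is at rest in the tray of the blue stand (within 55 mm of its centre in x and y, origin under 45 mm up) and the dowel is at rest in its cup, foot down (lower end within 25 mm of the axis and 30 mm of the table, leaning under 34 degrees) (x of insert_blue in the frame of stand_blue between -0.055 and 0.055 m and y of insert_blue in the frame of stand_blue between -0.055 and 0.055 m and z of insert_blue in the frame of stand_blue below 0.045 m and linear speed of insert_blue below 0.03 m/s and x of dowel in the frame of cup between -0.025 and 0.025 m and y of dowel in the frame of cup between -0.025 and 0.025 m and z of dowel in the frame of cup below 0.03 m and angle between dowel's own z axis and vertical below 0.6 rad and linear speed of dowel below 0.05 m/s); the robot touches nothing.
It also fails if it takes over 54 s, if anything falls off the work surface, if the arm or the gripper's body presses on something with over 40 N, if the wrist force passes 120 N, or if a joint passes its speed limit or range.

## Working session

There is one attempt and no reset: what is moved stays moved. The work goes in short steps, Python scripts to look and compute and a tool call to move; the robot and the scene stay as the last step left them, time stands still between calls to the robot, and variables do not carry over. Pictures are saved under pics/ and viewed, and the job is handed in when it is done.

Besides the shell and the picture viewer there is one more tool, called after "Emit:" as name(argument=value, ...), one argument or row to a line, values as JSON. jog_arm: Moves the arm, as the interface text tells. Its arguments: {"type":"object","properties":{"deltas":{"type":"array","items":{"type":"array"}},"force":{"type":"number"}},"required":["deltas"]}

```bash
mkdir -p pics; cat > h.py <<'E'
import numpy as np, cv2
from plant import ctrl
from scipy.spatial.transform import Rotation as R
def snap(name,fn):
    s=ctrl.get_state(); c=ctrl.read_camera(name)
    if 'mount' in c:
        T=np.eye(4);T[:3,:3]=R.from_quat(s['tcp_rot']).as_matrix();T[:3,3]=s['eef_pos'];c['T']=T@np.array(c['mount'])
    c['T']=np.array(c['T'])
    cv2.imwrite('pics/'+fn,c['pixels']); np.save('pics/'+fn[:-4]+'.npy',c,allow_pickle=True); return c
def cloud(c):
    z=c['range_z'];v,u=np.mgrid[:z.shape[0],:z.shape[1]]
    P=np.stack([(u-c['cx'])/c['fx']*z,-(v-c['cy'])/c['fy']*z,-z],-1)
    W=P@c['T'][:3,:3].T+c['T'][:3,3]; W[z==0]=np.nan; return W
def ray(c,u,v,h):
    d=c['T'][:3,:3]@np.array([(u-c['cx'])/c['fx'],-(v-c['cy'])/c['fy'],-1]);o=c['T'][:3,3]
    return o+d*(h-o[2])/d[2]
E
python3 - <<'E'
from h import *
print(ctrl.get_state())
for n in ['scene','top','wrist']:
    c=snap(n,n+'0.png'); print(n,[k for k in c],c['fx'],c['fy'],c['cx'],c['cy'],c['T'].round(3).tolist())
E
```

```text
{'time': 0.0, 'qpos': array([ 9.60959818e-01,  2.87220858e-01,  1.57818938e+00,  1.45464556e-05,
        1.27861352e+00, -1.49996475e-01]), 'dq': array([-7.78848253e-04,  4.42073903e-04,  8.97963246e-06,  7.11133525e-05,
       -5.84884867e-04, -1.70865082e-04]), 'joint_efforts': array([ 1.34750095e-03, -4.05986094e+01, -2.92624068e+01, -1.14464724e-04,
        5.93684745e-03,  9.98336560e-06]), 'eef_pos': array([0.29915086, 0.60434727, 0.22990369]), 'tcp_rot': array([ 0.68929457, -0.16147404,  0.16082739, -0.68770174]), 'contact_force': array([0.00835351, 0.3175746 , 0.56113165]), 'wrist_torque': array([ 0.03680099, -0.01213925,  0.00014507]), 'opening': 0.9961168678913025}
scene ['pixels', 'range_z', 'fx', 'fy', 'cx', 'cy', 'T'] 448.7603379100622 448.7603379100622 315.6779857706462 239.08152968942056 [[-0.762, -0.434, 0.482, 0.879], [0.648, -0.503, 0.572, 0.416], [-0.006, 0.748, 0.664, 0.582], [0.0, 0.0, 0.0, 1.0]]
top ['pixels', 'range_z', 'fx', 'fy', 'cx', 'cy', 'T'] 465.60011907086533 465.60011907086533 312.9216003845257 244.29033847165863 [[-0.033, 0.978, -0.207, 0.36], [-0.999, -0.033, 0.002, 0.018], [-0.005, 0.207, 0.978, 0.873], [0.0, 0.0, 0.0, 1.0]]
wrist ['pixels', 'range_z', 'fx', 'fy', 'cx', 'cy', 'mount', 'T'] 426.85023566349554 426.85023566349554 316.1001210868623 239.13510469688094 [[0.444, -0.849, -0.285, 0.226], [0.896, 0.42, 0.144, 0.64], [-0.002, -0.32, 0.948, 0.371], [0.0, 0.0, 0.0, 1.0]]
```

View pics/scene0.png

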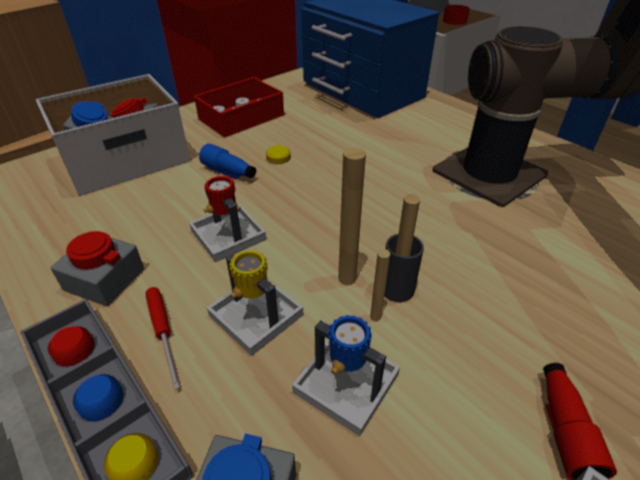

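View pics/top0.png

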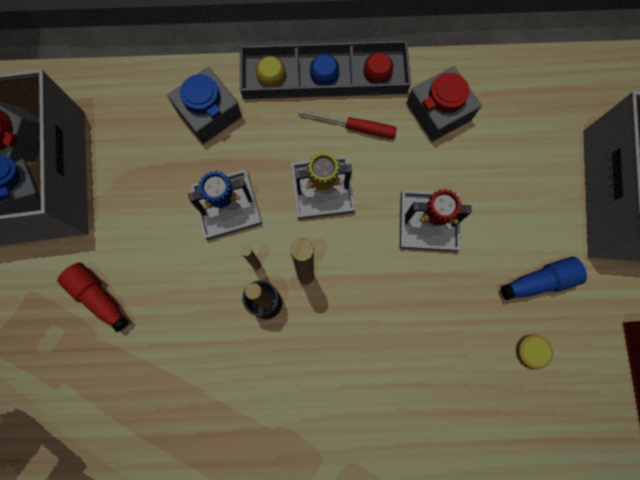

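View pics/wrist0.png

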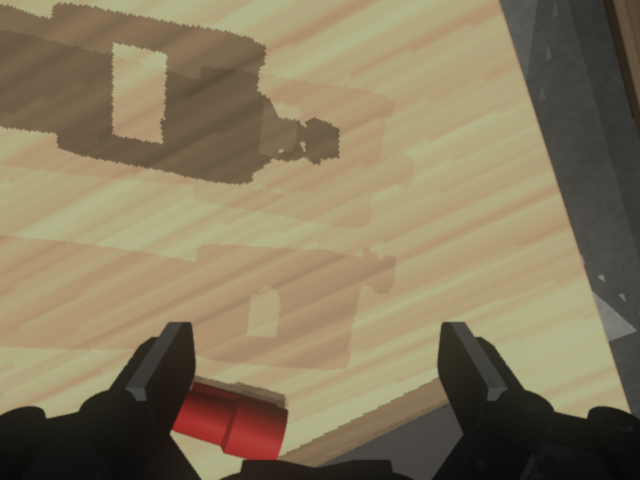

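The scene shows the cup (scene 403,270; top 262,300) holding a dowel. A thicker, taller rod (scene 350,215; top 303,255) and a thinner one (scene 380,285; top 250,257) stand free as decoys. The blue stand is at scene (348,360), top (215,188). Next I measure them.

```bash
cat > m.py <<'E'
from h import *
def circ(P):
    A=np.c_[2*P[:,:2],np.ones(len(P))];b=(P[:,:2]**2).sum(1)
    s=np.linalg.lstsq(A,b,rcond=None)[0];return s[:2],np.sqrt(s[2]+s[0]**2+s[1]**2)
if __name__=='__main__':
  for n in ['top','scene']:
    c=np.load(f'pics/{n}0.npy',allow_pickle=True).item();W=cloud(c);hsv=cv2.cvtColor(c['pixels'],cv2.COLOR_BGR2HSV)
    print('==',n,'table z',np.nanmedian(W[380:400,380:450,2] if n=='top' else W[300:330,470:520,2]))
    # blue sleeve
    roi=(slice(165,215),slice(190,240)) if n=='top' else (slice(310,380),slice(320,380))
    Bm=cv2.inRange(hsv,(100,120,50),(130,255,255))>0
    P=W[roi][Bm[roi]];P=P[~np.isnan(P[:,0])]
    print('blue n',len(P),'zmax',np.percentile(P[:,2],[2,50,98]))
    r=P[abs(P[:,2]-.125)<.004];print('rim',len(r),r[:,:2].min(0),r[:,:2].max(0),(r[:,:2].min(0)+r[:,:2].max(0))/2,circ(r))
    # clusters of points in region
    Q=W.reshape(-1,3);Q=Q[~np.isnan(Q[:,0])]
    np.save(f'pics/{n}_Q.npy',Q)
  for n in ['top','scene']:
    c=np.load(f'pics/{n}0.npy',allow_pickle=True).item();W=cloud(c)
    boxes={'dowel':(283,303,243,265),'thick':(236,262,289,316),'thin':(243,262,240,258)} if n=='top' else {'dowel':(194,235,398,422),'thick':(148,170,338,370),'thin':(246,270,370,392)}
    for k,(a,b,l,r) in boxes.items():
        P=W[a:b,l:r].reshape(-1,3);P=P[~np.isnan(P[:,0])];zt=np.percentile(P[P[:,2]>.06][:,2],98)
        t=P[abs(P[:,2]-zt)<.006];print(n,k,'ztop',zt,len(t),t.min(0),t.max(0),'mid',(t.min(0)+t.max(0))/2)
    a=(slice(270,325),slice(235,290)) if n=='top' else (slice(225,305),slice(375,430))
    P=W[a].reshape(-1,3);r=P[abs(P[:,2]-.104)<.003];print(n,'cup',len(r),r.min(0),r.max(0),(r.min(0)+r.max(0))/2,circ(r))
E
python3 m.py
```

```text
== top table z 0.00036013034207466044
blue n 298 zmax [0.10959311 0.12436135 0.12753421]
rim 258 [0.59941325 0.15458168] [0.65065945 0.20721948] [0.62503635 0.18090058] (array([0.62543347, 0.1802865 ]), np.float64(0.022849064245213577))
== scene table z -0.0017002109483734706
blue n 1214 zmax [0.07560561 0.11717984 0.12460229]
rim 407 [0.59998282 0.15572448] [0.65342842 0.20798627] [0.62670562 0.18185537] (array([0.62705067, 0.18129393]), np.float64(0.02250699776683878))
top dowel ztop 0.19820975358822132 200 [0.42543012 0.09549447 0.1936418 ] [0.44885054 0.1175783  0.19963749] mid [0.43714033 0.10653638 0.19663964]
top thick ztop 0.2591834768141885 423 [0.46868784 0.01764257 0.25322613] [0.49918247 0.04780794 0.25991225] mid [0.48393516 0.03272525 0.25656919]
top thin ztop 0.14644814638117876 103 [0.49936033 0.11580363 0.14045291] [0.51723054 0.13295824 0.14668838] mid [0.50829544 0.12438094 0.14357065]
top cup 240 [0.40612235 0.07802859 0.1011035 ] [0.46551472 0.13617086 0.10699001] [0.43581854 0.10709972 0.10404676] (array([0.43592348, 0.10747627]), np.float64(0.027468922303204343))
scene dowel ztop 0.19510998519322106 165 [0.42504694 0.09540857 0.1892062 ] [0.44889676 0.11777245 0.19613416] mid [0.43697185 0.10659051 0.19267018]
scene thick ztop 0.2558466922864373 264 [0.47071974 0.01692594 0.24989838] [0.50088644 0.04837185 0.25619236] mid [0.48580309 0.0326489  0.25304537]
scene thin ztop 0.14376342760753064 112 [0.49993357 0.1162245  0.13779204] [0.51820393 0.13291523 0.14516004] mid [0.50906875 0.12456986 0.14147604]
scene cup 275 [0.40684466 0.07747862 0.10105967] [0.51712789 0.13711335 0.10681674] [0.46198627 0.10729599 0.10393821] (array([0.46204076, 0.11567115]), np.float64(0.03547992606569559))
```

```bash
cat >> h.py <<'E'
def down(ang):
    z=np.array([np.cos(ang),np.sin(ang),0]);y=np.array([0,0,-1.]);return np.stack([np.cross(y,z),y,z],1)
def go(p,ang=None):
    s=ctrl.get_state();R0=R.from_quat(s['tcp_rot']).as_matrix()
    d=R0.T@(np.array(p)-s['eef_pos'])
    Rt=R0 if ang is None else down(ang)
    w=R.from_matrix(R0.T@Rt).as_rotvec()
    print('turn',w.round(3),'shift',d.round(4),'jaw deg',np.degrees(np.arctan2(R0[1,2],R0[0,2])).round(1),'tilt',np.degrees(np.arccos(-R0[2,1])).round(2),'F',np.round(s['contact_force'],1),'t',s['time'],'tcp',s['eef_pos'].round(4),'open',round(s['opening'],3))
E
python3 - <<'E'
from h import *
print(R.from_quat(ctrl.get_state()['tcp_rot']).as_matrix().round(3))
for a in (68,-112,50,-130):
    print(a);go([.437,.1066,.26],np.radians(a))
E
```

```text
[[ 0.896 -0.001  0.444]
 [-0.444 -0.002  0.896]
 [-0.    -1.    -0.002]]
68
turn [ 0.002 -0.076 -0.   ] shift [ 0.3444 -0.0292 -0.3851] jaw deg 63.7 tilt 0.11 F [-0.4  0.6  0.1] t 0.15 tcp [0.2992 0.6045 0.2302] open 1.004
-112
turn [1.000e-03 3.066e+00 3.000e-03] shift [ 0.3444 -0.0292 -0.3851] jaw deg 63.7 tilt 0.11 F [-0.4  0.6  0.1] t 0.15 tcp [0.2992 0.6045 0.2302] open 1.004
50
turn [ 0.002  0.238 -0.   ] shift [ 0.3444 -0.0292 -0.3851] jaw deg 63.7 tilt 0.11 F [-0.4  0.6  0.1] t 0.15 tcp [0.2992 0.6045 0.2302] open 1.004
-130
turn [-0.    -2.903 -0.003] shift [ 0.3444 -0.0292 -0.3851] jaw deg 63.7 tilt 0.11 F [-0.4  0.6  0.1] t 0.15 tcp [0.2992 0.6045 0.2302] open 1.004
```

Emit:
jog_arm(
  deltas=[
    [[0, 0, 0], [0.03, -0.029, -0.03], 1],
    [[0, 0, 0], [0.06, -0.029, -0.065], 1],
    [[0, 0, 0], [0.09, -0.029, -0.1], 1],
    [[0, 0, 0], [0.12, -0.029, -0.13], 1],
    [[0, 0, 0], [0.145, -0.029, -0.16], 1],
    [[0, 0, 0], [0.17, -0.029, -0.19], 1],
    [[0, 0, 0], [0.2, -0.029, -0.22], 1],
    [[0, 0, 0], [0.225, -0.029, -0.25], 1],
    [[0, 0, 0], [0.25, -0.029, -0.28], 1],
    [[0, 0, 0], [0.28, -0.029, -0.31], 1],
  ],
)

```text
time: 0.98
eef_pos: [0.4095, 0.2088, 0.2595]
tcp_rot: [0.689, -0.161, 0.161, -0.688]
contact_force: [0.4, 0.5, -0.1]
opening: 1.002
```

```bash
python3 -c "
from h import *
go([.437,.1066,.26],np.radians(65))"
```

```text
turn [ 0.002 -0.023 -0.   ] shift [ 0.0699 -0.0004 -0.0794] jaw deg 63.7 tilt 0.11 F [ 0.4  0.5 -0.1] t 0.9833 tcp [0.4095 0.2088 0.2595] open 1.002
```

Emit:
jog_arm(
  deltas=[
    [[0, 0, 0], [0.025, 0, -0.028], 1],
    [[0, 0, 0], [0.05, 0, -0.055], 1],
    [[0, 0, 0], [0.07, 0, -0.0794], 1],
    [[0, 0, 0], [0.07, 0, -0.0794], 1],
    [[0, 0, 0], [0.07, 0, -0.0794], 1],
    [[0, 0, 0], [0.07, 0, -0.0794], 1],
  ],
)

```text
time: 1.48
eef_pos: [0.4368, 0.1068, 0.2594]
tcp_rot: [0.689, -0.162, 0.161, -0.688]
contact_force: [0.5, 0.3, 0.7]
opening: 1.0
```

```bash
python3 -c "
from h import *
go([.437,.1066,.135])
snap('wrist','w1.png');snap('top','t1.png')"
```

```text
turn [0. 0. 0.] shift [0.0004 0.1244 0.0002] jaw deg 63.7 tilt 0.11 F [0.5 0.3 0.7] t 1.4833 tcp [0.4368 0.1068 0.2594] open 1.0
```

View pics/w1.png

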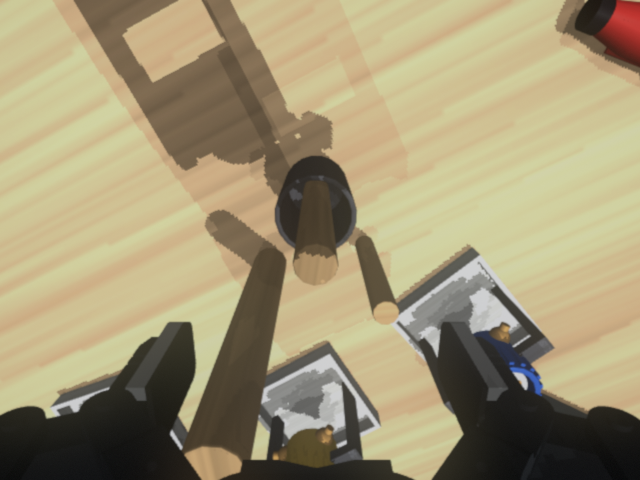

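```bash
python3 -c "
from h import *
c=snap('scene','s1.png')"
```

```text
(no output)
```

View pics/s1.png

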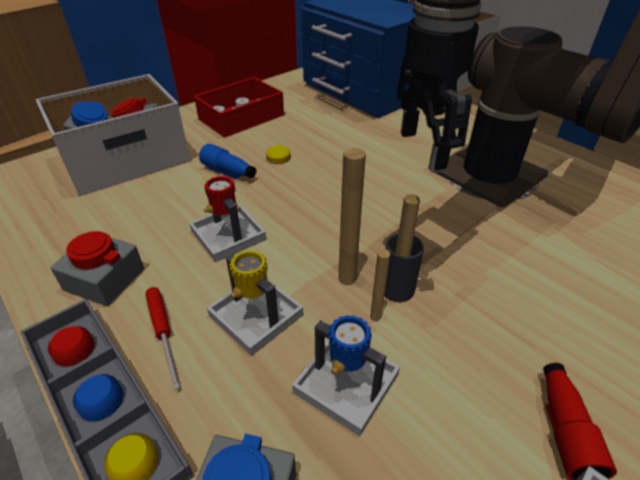

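The gripper should be above the dowel. I'll project the TCP into the scene image to confirm this.

```bash
python3 -c "
from h import *
for n in ['s1','t1','w1']:
    c=np.load('pics/%s.npy'%n,allow_pickle=True).item()
    for p in ([.4368,.1068,.2594],[.4368,.1068,.196]):
        q=np.linalg.inv(c['T'])@np.array(p+[1]);print(n,p,c['fx']*q[0]/-q[2]+c['cx'],c['fy']*q[1]/q[2]+c['cy'],-q[2])
    if n!='w1':
        W=cloud(c);P=W.reshape(-1,3);Q=np.load('pics/%s_Q.npy'%('scene' if n=='s1' else 'top'))
        m=(abs(P[:,0]-.437)<.1)&(abs(P[:,1]-.107)<.1)&(P[:,2]>.2);m2=P[m];print(len(m2),m2.min(0) if len(m2) else '')
        G=P[(P[:,2]>.27)&(P[:,0]>.2)];print('gripper',len(G),G.min(0),G.max(0)) if len(G) else 0
print(c['T'])
"
```

```text
s1 [0.4368, 0.1068, 0.2594] 418.3444072331145 159.88945078000214 0.6039879210292969
s1 [0.4368, 0.1068, 0.196] 411.90075105037516 197.976691224947 0.6460844915732523
10582 [0.40497471 0.01671017 0.20002114]
gripper 9659 [0.40497471 0.03590998 0.27083362] [0.48009862 0.17975785 0.4633198 ]
t1 [0.4368, 0.1068, 0.2594] 245.9375771508981 285.98289237294733 0.6160660445563664
t1 [0.4368, 0.1068, 0.196] 252.28279240736472 291.1800293210118 0.6780921731147718
29571 [0.33700677 0.01675089 0.20030708]
gripper 43761 [0.27709449 0.03712273 0.31719612] [0.47589289 0.16398439 0.59499949]
w1 [0.4368, 0.1068, 0.2594] 319.7033302031479 324.7636862299109 0.1596846369423658
w1 [0.4368, 0.1068, 0.196] 318.9573485314113 262.0921359908355 0.21977587083653216
[[ 0.44409484 -0.84949599 -0.28484439  0.36350365]
 [ 0.89597768  0.42036474  0.14323927  0.14193118]
 [-0.00194265 -0.31882604  0.94781126  0.40054036]
 [ 0.          0.          0.          1.        ]]
```

View pics/t1.png

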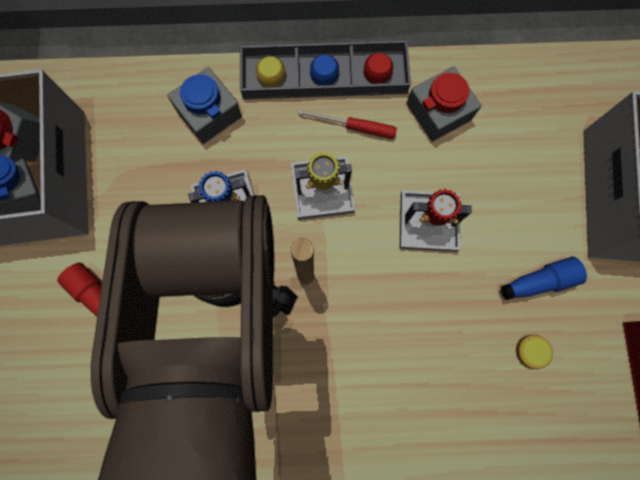

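TCP projections agree with the gripper and dowel in all views: the dowel top is at wrist (317,265) against a predicted (319,262). The gripper is centred over the dowel, so I descend.

Emit:
jog_arm(
  deltas=[
    [[0, 0, 0], [0, 0.02, 0], 1],
    [[0, 0, 0], [0, 0.04, 0], 1],
    [[0, 0, 0], [0, 0.06, 0], 1],
    [[0, 0, 0], [0, 0.08, 0], 1],
    [[0, 0, 0], [0, 0.1, 0], 1],
    [[0, 0, 0], [0, 0.115, 0], 1],
    [[0, 0, 0], [0, 0.124, 0], 1],
    [[0, 0, 0], [0, 0.124, 0], 1],
    [[0, 0, 0], [0, 0.124, 0], 1],
  ],
)

```text
time: 2.38
eef_pos: [0.4364, 0.1081, 0.1356]
tcp_rot: [0.689, -0.16, 0.159, -0.688]
contact_force: [0.7, -0.1, -0.4]
opening: 1.002
```

```bash
python3 -c "
from h import *
go([.437,.1066,.135]); snap('wrist','w2.png')"
```

```text
turn [0. 0. 0.] shift [ 0.0012  0.0006 -0.0011] jaw deg 63.9 tilt 0.13 F [ 0.7 -0.1 -0.4] t 2.3833 tcp [0.4364 0.1081 0.1356] open 1.002
```

View pics/w2.png

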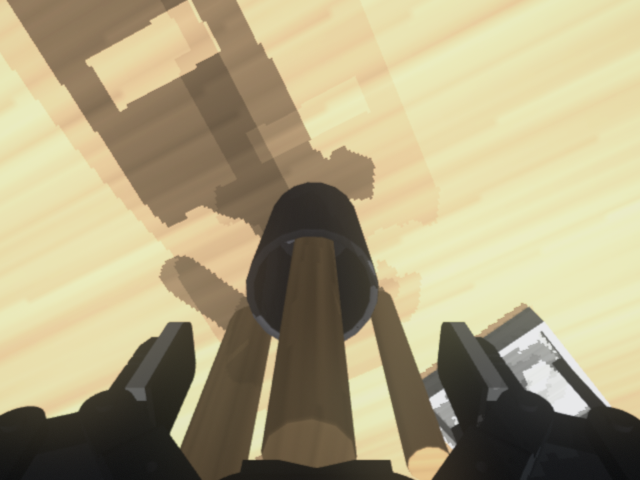

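The wrist view shows the dowel (310,440) between the open pads. The thin rod (425,455) is beyond them along tool x by 56 mm, so it is clear. I'll close.

Emit:
jog_arm(
  deltas=[
    [[0, 0, 0], [0.001, 0.0, -0.001], 0],
    [[0, 0, 0], [0.001, 0.0, -0.001], 0],
    [[0, 0, 0], [0.001, 0.0, -0.001], 0],
    [[0, 0, 0], [0.001, 0.0, -0.001], 0],
    [[0, 0, 0], [0.001, 0.0, -0.001], 0],
    [[0, 0, 0], [0.001, 0.0, -0.001], 0],
    [[0, 0, 0], [0.001, 0.0, -0.001], 0],
    [[0, 0, 0], [0.001, 0.0, -0.001], 0],
    [[0, 0, 0], [0.001, 0.0, -0.001], 0],
    [[0, 0, 0], [0.001, 0.0, -0.001], 0],
  ],
  force=90,
)

```text
time: 3.27
eef_pos: [0.438, 0.1066, 0.137]
tcp_rot: [0.689, -0.159, 0.16, -0.688]
contact_force: [0.2, -0.8, 4.3]
opening: 0.259
```

```bash
python3 -c "
from h import *
go([.437,.1066,.305])"
```

```text
turn [0. 0. 0.] shift [-0.0006 -0.168  -0.0006] jaw deg 63.9 tilt 0.1 F [ 0.2 -0.8  4.3] t 3.2667 tcp [0.438  0.1066 0.137 ] open 0.259
```

Emit:
jog_arm(
  deltas=[
    [[0, 0, 0], [0, -0.015, 0], 0],
    [[0, 0, 0], [0, -0.04, 0], 0],
    [[0, 0, 0], [0, -0.065, 0], 0],
    [[0, 0, 0], [0, -0.09, 0], 0],
    [[0, 0, 0], [0, -0.115, 0], 0],
    [[0, 0, 0], [0, -0.14, 0], 0],
    [[0, 0, 0], [0, -0.16, 0], 0],
    [[0, 0, 0], [0, -0.175, 0], 0],
    [[0, 0, 0], [0, -0.175, 0], 0],
    [[0, 0, 0], [0, -0.175, 0], 0],
  ],
)

```text
time: 4.1
eef_pos: [0.4377, 0.1069, 0.3115]
tcp_rot: [0.689, -0.159, 0.16, -0.688]
contact_force: [0.2, 0.1, -0.9]
opening: 0.261
```

```bash
python3 -c "
from h import *
go([.626,.181,.312]); snap('scene','s3.png')"
```

```text
turn [0. 0. 0.] shift [ 0.1364 -0.0004  0.1494] jaw deg 63.9 tilt 0.1 F [ 0.2  0.1 -0.9] t 4.1 tcp [0.4377 0.1069 0.3115] open 0.261
```

View pics/s3.png

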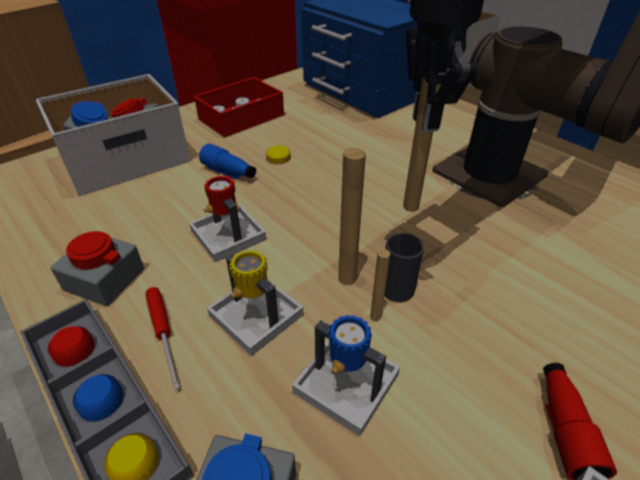

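The dowel is held upright with its foot at (412,208), and the cup is empty. I'll carry it over the blue sleeve.

Emit:
jog_arm(
  deltas=[
    [[0, 0, 0], [0.012, 0, 0.013], 0],
    [[0, 0, 0], [0.03, 0, 0.033], 0],
    [[0, 0, 0], [0.05, 0, 0.055], 0],
    [[0, 0, 0], [0.07, 0, 0.077], 0],
    [[0, 0, 0], [0.09, 0, 0.099], 0],
    [[0, 0, 0], [0.11, 0, 0.12], 0],
    [[0, 0, 0], [0.125, 0, 0.137], 0],
    [[0, 0, 0], [0.136, 0, 0.149], 0],
    [[0, 0, 0], [0.136, 0, 0.149], 0],
    [[0, 0, 0], [0.136, 0, 0.149], 0],
  ],
)

```text
time: 4.98
eef_pos: [0.6242, 0.1807, 0.3066]
tcp_rot: [0.69, -0.162, 0.158, -0.688]
contact_force: [-0.7, 0.6, -0.3]
opening: 0.259
```

```bash
python3 -c "
from h import *
go([.626,.181,.312]); c=snap('scene','s4.png');
t=snap('top','t4.png');w=snap('wrist','w4.png')
cv2.imwrite('pics/s4c.png',cv2.resize(c['pixels'][60:420,240:500],None,fx=1.6,fy=1.6,interpolation=cv2.INTER_CUBIC))
"
```

```text
turn [0. 0. 0.] shift [ 0.0015 -0.0054  0.001 ] jaw deg 63.9 tilt 0.41 F [-0.7  0.6 -0.3] t 4.9833 tcp [0.6242 0.1807 0.3066] open 0.259
```

View pics/s4c.png

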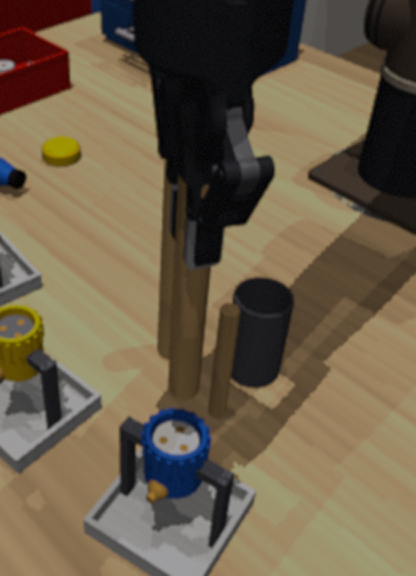

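View pics/w4.png

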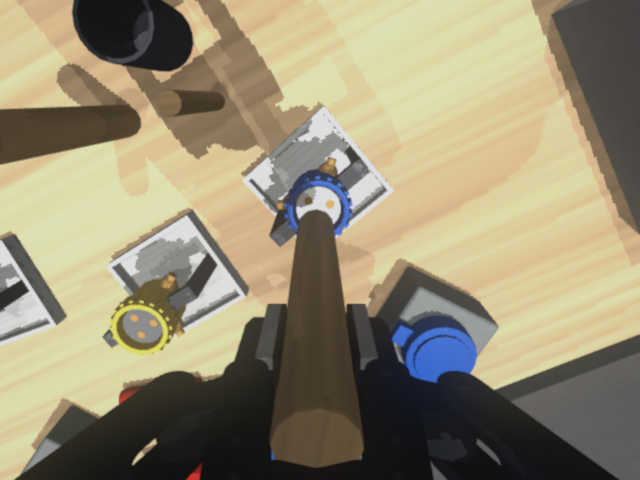

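View pics/t4.png

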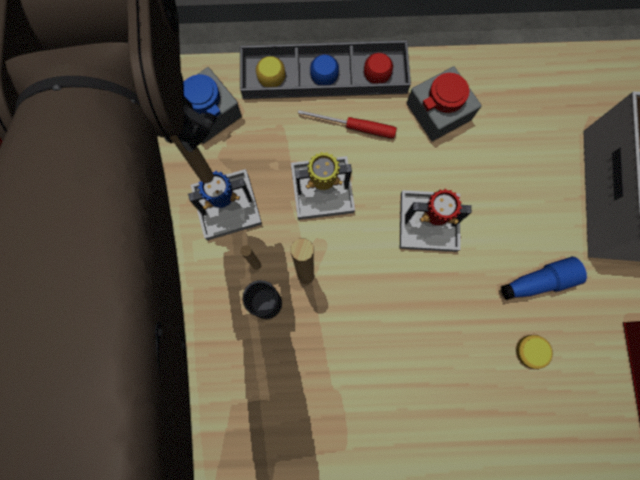

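The wrist view shows the foot at (317,215) over the blue bore (318,205). Next I measure the dowel axis and foot, and re-measure the sleeve.

```bash
cat > ax.py <<'E'
from h import *
from scipy.optimize import least_squares
def axis(fn,cen,zlo,zhi,rad=.028):
    c=np.load(f'pics/{fn}.npy',allow_pickle=True).item();W=cloud(c).reshape(-1,3)
    P=W[(np.hypot(W[:,0]-cen[0],W[:,1]-cen[1])<rad)&(W[:,2]>zlo)&(W[:,2]<zhi)]
    zm=(zlo+zhi)/2
    f=lambda p:np.hypot(P[:,0]-p[0]-p[2]*(P[:,2]-zm),P[:,1]-p[1]-p[3]*(P[:,2]-zm))-.012
    r=least_squares(f,[*cen,0,0],loss='soft_l1',f_scale=.001)
    p=r.x
    print(fn,len(P),'zmin',np.percentile(P[:,2],1).round(4),'axis@',[(z,(p[0]+p[2]*(z-zm)).round(4),(p[1]+p[3]*(z-zm)).round(4)) for z in (.12,.18,.3)],'slope',p[2:].round(4),'rms',np.sqrt((f(p)**2).mean()).round(4))
E
python3 - <<'E'
from ax import *
from m import circ
for n in ('s4','w4','t4'): axis(n,(.625,.181),.135,.285)
for n in ('s4','w4'):
    c=np.load(f'pics/{n}.npy',allow_pickle=True).item();W=cloud(c).reshape(-1,3);h=cv2.cvtColor(c['pixels'],cv2.COLOR_BGR2HSV).reshape(-1,3)
    m=(h[:,0]>100)&(h[:,0]<130)&(h[:,1]>110)&(abs(W[:,2]-.125)<.004)&(np.hypot(W[:,0]-.626,W[:,1]-.181)<.04)
    P=W[m];print(n,len(P),P.min(0),P.max(0),(P.min(0)+P.max(0))/2,circ(P))
E
```

```text
s4 1494 zmin 0.1766 axis@ [(0.12, np.float64(0.6215), np.float64(0.1801)), (0.18, np.float64(0.6221), np.float64(0.1803)), (0.3, np.float64(0.6232), np.float64(0.1807))] slope [0.0095 0.0035] rms 0.0005
w4 2757 zmin 0.1796 axis@ [(0.12, np.float64(0.6239), np.float64(0.1778)), (0.18, np.float64(0.6242), np.float64(0.1781)), (0.3, np.float64(0.6249), np.float64(0.1786))] slope [0.0056 0.0044] rms 0.0002
t4 527 zmin 0.1803 axis@ [(0.12, np.float64(0.6225), np.float64(0.1814)), (0.18, np.float64(0.6231), np.float64(0.1816)), (0.3, np.float64(0.6242), np.float64(0.1819))] slope [0.0094 0.003 ] rms 0.0004
s4 423 [0.6020201  0.1555361  0.12100645] [0.65380625 0.20669396 0.125551  ] [0.62791318 0.18111503 0.12327873] (array([0.62719199, 0.18128191]), np.float64(0.022547301389124117))
w4 695 [0.60146202 0.15144685 0.12100493] [0.65251722 0.20489437 0.125342  ] [0.62698962 0.17817061 0.12317346] (array([0.62715526, 0.17848717]), np.float64(0.022530107431174475))
```

```bash
python3 -c "
from h import *
go([.627,.1808,.28],np.radians(63.9))"
```

```text
turn [ 0.003 -0.001 -0.002] shift [0.0028 0.029  0.0017] jaw deg 63.9 tilt 0.21 F [ 0.1  0.2 -0.7] t 5.1333 tcp [0.6239 0.1805 0.309 ] open 0.258
```

Emit:
jog_arm(
  deltas=[
    [[0.003, 0, -0.002], [0.003, 0.01, 0.002], 0],
    [[0.003, 0, -0.002], [0.003, 0.02, 0.002], 0],
    [[0.003, 0, -0.002], [0.003, 0.027, 0.002], 0],
    [[0.003, 0, -0.002], [0.003, 0.027, 0.002], 0],
    [[0.003, 0, -0.002], [0.003, 0.027, 0.002], 0],
    [[0.003, 0, -0.002], [0.003, 0.027, 0.002], 0],
  ],
)

```text
time: 5.63
eef_pos: [0.6273, 0.1809, 0.282]
tcp_rot: [-0.689, 0.16, -0.16, 0.689]
contact_force: [-0.0, -0.7, -0.5]
opening: 0.266
```

```bash
python3 - <<'E'
from ax import *
go([.627,.181,.245],np.radians(63.9))
c=snap('scene','s5.png');snap('top','t5.png');snap('wrist','w5.png')
for n in ('s5','w5','t5'): axis(n,(.626,.181),.137,.265)
cv2.imwrite('pics/s5c.png',cv2.resize(c['pixels'][160:420,240:460],None,fx=2.2,fy=2.2,interpolation=cv2.INTER_CUBIC))
E
```

```text
turn [-0.    -0.001 -0.   ] shift [-0.0003  0.037  -0.    ] jaw deg 63.9 tilt 0.01 F [-0.  -0.7 -0.5] t 5.6333 tcp [0.6273 0.1809 0.282 ] open 0.266
s5 1433 zmin 0.1522 axis@ [(0.12, np.float64(0.626), np.float64(0.1807)), (0.18, np.float64(0.6261), np.float64(0.1808)), (0.3, np.float64(0.6264), np.float64(0.181))] slope [0.0024 0.0013] rms 0.0005
w5 3048 zmin 0.1542 axis@ [(0.12, np.float64(0.6287), np.float64(0.1787)), (0.18, np.float64(0.6287), np.float64(0.1788)), (0.3, np.float64(0.6287), np.float64(0.1791))] slope [0.0003 0.002 ] rms 0.0002
t5 497 zmin 0.155 axis@ [(0.12, np.float64(0.6274), np.float64(0.1822)), (0.18, np.float64(0.6276), np.float64(0.1823)), (0.3, np.float64(0.6279), np.float64(0.1824))] slope [0.0029 0.001 ] rms 0.0004
```

View pics/s5c.png

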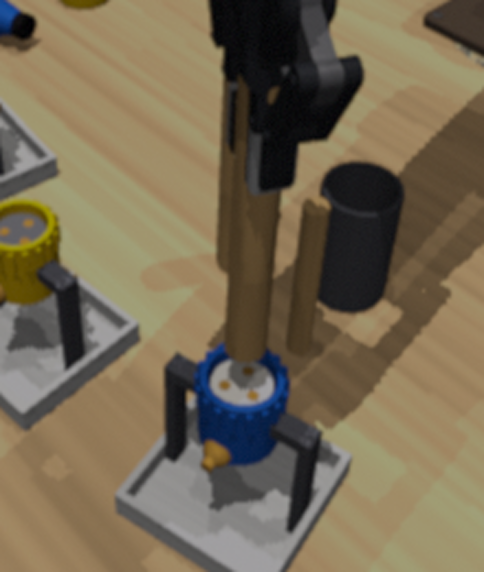

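The offsets average under 1.5 mm across the three views, and the picture shows the foot right above the bore (crop 245,345). I'll descend with a small correction.

Emit:
jog_arm(
  deltas=[
    [[0, 0, 0], [0, 0.008, -0.001], 0],
    [[0, 0, 0], [0, 0.016, -0.001], 0],
    [[0, 0, 0], [0, 0.024, -0.001], 0],
    [[0, 0, 0], [0, 0.028, -0.001], 0],
    [[0, 0, 0], [0, 0.031, -0.001], 0],
    [[0, 0, 0], [0, 0.034, -0.001], 0],
    [[0, 0, 0], [0, 0.036, -0.001], 0],
    [[0, 0, 0], [0, 0.038, -0.001], 0],
    [[0, 0, 0], [0, 0.04, -0.001], 0],
  ],
)

```text
time: 6.53
eef_pos: [0.6281, 0.18, 0.2464]
tcp_rot: [-0.688, 0.158, -0.161, 0.689]
contact_force: [-3.2, -1.0, 12.9]
opening: 0.259
```

```bash
python3 - <<'E'
from ax import *
go([.627,.181,.19],np.radians(63.9))
E
```

```text
turn [-0.002 -0.     0.004] shift [-0.0016  0.0564  0.0004] jaw deg 63.9 tilt 0.24 F [-3.2 -1.  12.9] t 6.5333 tcp [0.6281 0.18   0.2464] open 0.259
```

Contact came at the expected height (foot ≈ 0.116) with 12.9 N. I'll keep pushing.

Emit:
jog_arm(
  deltas=[
    [[-0.002, 0, 0.004], [-0.001, 0.005, 0], 0],
    [[-0.002, 0, 0.004], [-0.001, 0.01, 0], 0],
    [[-0.002, 0, 0.004], [-0.001, 0.014, 0], 0],
    [[-0.002, 0, 0.004], [-0.001, 0.018, 0], 0],
    [[-0.002, 0, 0.004], [-0.001, 0.022, 0], 0],
    [[-0.002, 0, 0.004], [-0.001, 0.026, 0], 0],
  ],
)

```text
time: 7.03
eef_pos: [0.6287, 0.1806, 0.2235]
tcp_rot: [-0.688, 0.158, -0.161, 0.689]
contact_force: [-1.0, 0.4, 5.8]
opening: 0.26
```

```bash
python3 - <<'E'
from ax import *
go([.627,.181,.19],np.radians(63.9))
c=snap('scene','s6.png')
cv2.imwrite('pics/s6c.png',cv2.resize(c['pixels'][160:440,240:460],None,fx=2.1,fy=2.1,interpolation=cv2.INTER_CUBIC))
E
```

```text
turn [-0.003 -0.     0.004] shift [-0.0018  0.0335 -0.0005] jaw deg 63.9 tilt 0.28 F [-1.   0.4  5.8] t 7.0333 tcp [0.6287 0.1806 0.2235] open 0.26
```

View pics/s6c.png

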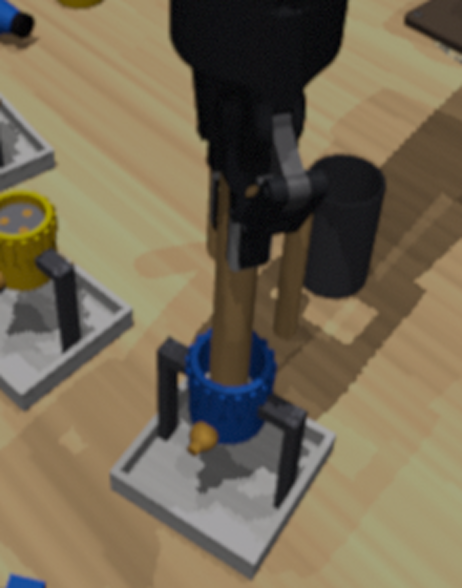

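The dowel is centred in the bore (crop 232,375) and the drag is light at 5.8 N. I'll push on through.

Emit:
jog_arm(
  deltas=[
    [[-0.003, 0, 0.004], [-0.0018, 0.005, 0], 0],
    [[-0.003, 0, 0.004], [-0.0018, 0.01, 0], 0],
    [[-0.003, 0, 0.004], [-0.0018, 0.015, 0], 0],
    [[-0.003, 0, 0.004], [-0.0018, 0.02, 0], 0],
    [[-0.003, 0, 0.004], [-0.0018, 0.024, 0], 0],
    [[-0.003, 0, 0.004], [-0.0018, 0.027, 0], 0],
    [[-0.003, 0, 0.004], [-0.0018, 0.03, 0], 0],
    [[-0.003, 0, 0.004], [-0.0018, 0.033, 0], 0],
    [[-0.003, 0, 0.004], [-0.0018, 0.033, 0], 0],
    [[-0.003, 0, 0.004], [-0.0018, 0.033, 0], 0],
  ],
)

```text
time: 7.92
eef_pos: [0.6266, 0.1814, 0.1885]
tcp_rot: [0.689, -0.161, 0.159, -0.688]
contact_force: [-0.9, -0.6, -0.6]
opening: 0.264
```

```bash
python3 - <<'E'
from ax import *
go([.627,.181,.186],np.radians(63.9))
c=snap('scene','s7.png')
cv2.imwrite('pics/s7c.png',cv2.resize(c['pixels'][160:440,240:460],None,fx=2.1,fy=2.1,interpolation=cv2.INTER_CUBIC))
E
```

```text
turn [ 0.002 -0.    -0.002] shift [ 0.0005  0.0025 -0.0002] jaw deg 63.9 tilt 0.14 F [-0.9 -0.6 -0.6] t 7.9167 tcp [0.6266 0.1814 0.1885] open 0.264
```

View pics/s7c.png

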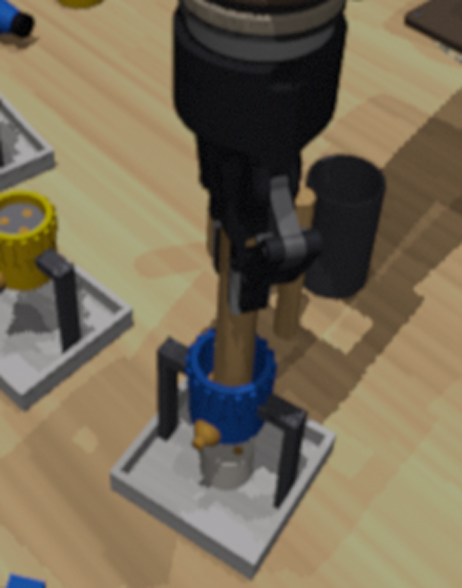

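The insert stands in the tray (crop 228,465) and the force is zero, so it has dropped. I'll lift out.

Emit:
jog_arm(
  deltas=[
    [[0, 0, 0], [0, -0.01, 0], 0],
    [[0, 0, 0], [0, -0.025, 0], 0],
    [[0, 0, 0], [0, -0.04, 0], 0],
    [[0, 0, 0], [0, -0.055, 0], 0],
    [[0, 0, 0], [0, -0.07, 0], 0],
    [[0, 0, 0], [0, -0.085, 0], 0],
    [[0, 0, 0], [0, -0.1, 0], 0],
    [[0, 0, 0], [0, -0.115, 0], 0],
    [[0, 0, 0], [0, -0.127, 0], 0],
    [[0, 0, 0], [0, -0.127, 0], 0],
  ],
)

```text
time: 8.8
eef_pos: [0.6284, 0.1817, 0.3209]
tcp_rot: [-0.688, 0.158, -0.162, 0.689]
contact_force: [-0.7, 0.9, 0.3]
opening: 0.261
```

```bash
python3 - <<'E'
from ax import *
go([.437,.107,.316],np.radians(63.9))
c=snap('scene','s8.png');axis('s8',(.627,.181),.155,.285)
E
```

```text
turn [-0.003 -0.     0.005] shift [-0.139   0.0038 -0.1513] jaw deg 63.9 tilt 0.34 F [-0.7  0.9  0.3] t 8.8 tcp [0.6284 0.1817 0.3209] open 0.261
s8 1363 zmin 0.1906 axis@ [(0.12, np.float64(0.6281), np.float64(0.1814)), (0.18, np.float64(0.6279), np.float64(0.1815)), (0.3, np.float64(0.6274), np.float64(0.1817))] slope [-0.0038  0.0013] rms 0.0005
```

View pics/s8.png

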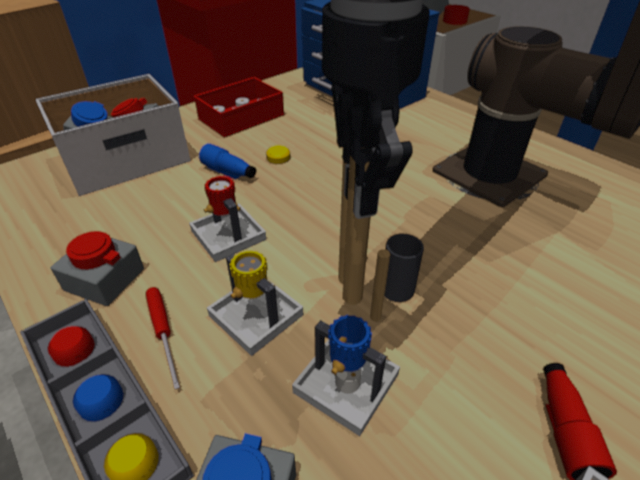

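The sleeve (350,340) is empty, the insert is in the tray (347,380), and the dowel is still held with no slip. I'll return it to the cup.

Emit:
jog_arm(
  deltas=[
    [[-0.003, 0, 0.005], [-0.012, 0, -0.013], 0],
    [[-0.003, 0, 0.005], [-0.03, 0, -0.033], 0],
    [[-0.003, 0, 0.005], [-0.05, 0, -0.055], 0],
    [[-0.003, 0, 0.005], [-0.07, 0, -0.077], 0],
    [[-0.003, 0, 0.005], [-0.09, 0, -0.098], 0],
    [[-0.003, 0, 0.005], [-0.11, 0, -0.12], 0],
    [[-0.003, 0, 0.005], [-0.127, 0, -0.138], 0],
    [[-0.003, 0, 0.005], [-0.139, 0, -0.151], 0],
    [[-0.003, 0, 0.005], [-0.139, 0, -0.151], 0],
    [[-0.003, 0, 0.005], [-0.139, 0, -0.151], 0],
  ],
)

```text
time: 9.68
eef_pos: [0.4361, 0.1071, 0.3177]
tcp_rot: [0.689, -0.161, 0.159, -0.689]
contact_force: [-0.7, 0.4, -0.9]
opening: 0.26
```

```bash
python3 - <<'E'
from ax import *
go([.4365,.107,.14],np.radians(63.9))
c=snap('scene','s9.png');axis('s9',(.437,.107),.155,.285)
E
```

```text
turn [ 0.001 -0.001 -0.002] shift [0.0008 0.1777 0.0003] jaw deg 63.8 tilt 0.15 F [-0.7  0.4 -0.9] t 9.6833 tcp [0.4361 0.1071 0.3177] open 0.26
s9 1080 zmin 0.1866 axis@ [(0.12, np.float64(0.4344), np.float64(0.1067)), (0.18, np.float64(0.4347), np.float64(0.1068)), (0.3, np.float64(0.4351), np.float64(0.1071))] slope [0.0037 0.0021] rms 0.0008
```

View pics/s9.png

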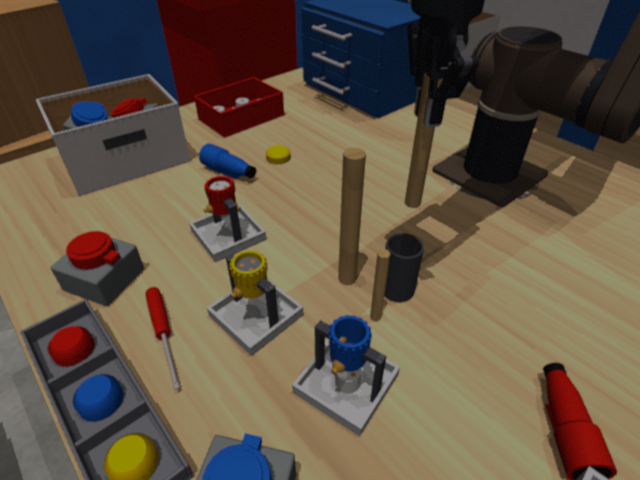

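The foot is within 2 mm of the cup axis. I'll lower it.

Emit:
jog_arm(
  deltas=[
    [[0, 0, 0], [0.001, 0.02, 0], 0],
    [[0, 0, 0], [0.001, 0.04, 0], 0],
    [[0, 0, 0], [0.001, 0.06, 0], 0],
    [[0, 0, 0], [0.001, 0.08, 0], 0],
    [[0, 0, 0], [0.001, 0.1, 0], 0],
    [[0, 0, 0], [0.001, 0.12, 0], 0],
    [[0, 0, 0], [0.001, 0.14, 0], 0],
    [[0, 0, 0], [0.001, 0.155, 0], 0],
    [[0, 0, 0], [0.001, 0.168, 0], 0],
    [[0, 0, 0], [0.001, 0.172, 0], 0],
  ],
)

```text
time: 10.57
eef_pos: [0.4362, 0.107, 0.1427]
tcp_rot: [0.689, -0.163, 0.157, -0.688]
contact_force: [-1.3, -0.1, -0.6]
opening: 0.258
```

```bash
python3 - <<'E'
from ax import *
go([.4365,.107,.137],np.radians(63.9))
E
```

```text
turn [ 0.004 -0.    -0.007] shift [0.0004 0.0057 0.0002] jaw deg 63.9 tilt 0.46 F [-1.3 -0.1 -0.6] t 10.5667 tcp [0.4362 0.107  0.1427] open 0.258
```

Emit:
jog_arm(
  deltas=[
    [[0.004, 0, -0.007], [0, 0.002, 0], 0],
    [[0.004, 0, -0.007], [0, 0.004, 0], 0],
    [[0.004, 0, -0.007], [0, 0.0055, 0], 0],
    [[0.004, 0, -0.007], [0, 0.0055, 0], 0],
    [[0.004, 0, -0.007], [0, 0.0055, 0], 0],
  ],
)

```text
time: 10.98
eef_pos: [0.4367, 0.1071, 0.138]
tcp_rot: [-0.689, 0.159, -0.16, 0.689]
contact_force: [0.4, -0.5, -0.5]
opening: 0.262
```

```bash
python3 - <<'E'
from ax import *
go([.4365,.107,.137],np.radians(63.9))
E
```

```text
turn [-0.001 -0.     0.001] shift [-0.0001  0.001  -0.0001] jaw deg 63.9 tilt 0.08 F [ 0.4 -0.5 -0.5] t 10.9833 tcp [0.4367 0.1071 0.138 ] open 0.262
```

Emit:
jog_arm(
  deltas=[
    [[0, 0, 0], [0, 0.001, 0], 0],
    [[0, 0, 0], [0, 0.001, 0], 0],
    [[0, 0, 0], [0, 0.001, 0], 0.35],
    [[0, 0, 0], [0, 0.001, 0], 0.45],
    [[0, 0, 0], [0, 0.001, 0], 0.6],
    [[0, 0, 0], [0, 0.001, 0], 0.8],
    [[0, 0, 0], [0, 0.001, 0], 1],
    [[0, 0, 0], [0, 0.001, 0], 1],
    [[0, 0, 0], [0, 0.001, 0], 1],
    [[0, 0, 0], [0, 0.001, 0], 1],
  ],
  force=20,
)

```text
time: 11.82
eef_pos: [0.4367, 0.1071, 0.137]
tcp_rot: [-0.689, 0.159, -0.16, 0.689]
contact_force: [0.8, -0.5, -0.5]
opening: 1.0
```

```bash
python3 - <<'E'
from ax import *
go([.4365,.107,.28],np.radians(63.9))
c=snap('wrist','w10.png')
E
```

```text
turn [-0.001 -0.     0.001] shift [ 0.    -0.143  0.   ] jaw deg 63.9 tilt 0.08 F [ 0.8 -0.5 -0.5] t 11.8167 tcp [0.4367 0.1071 0.137 ] open 1.0
```

View pics/w10.png

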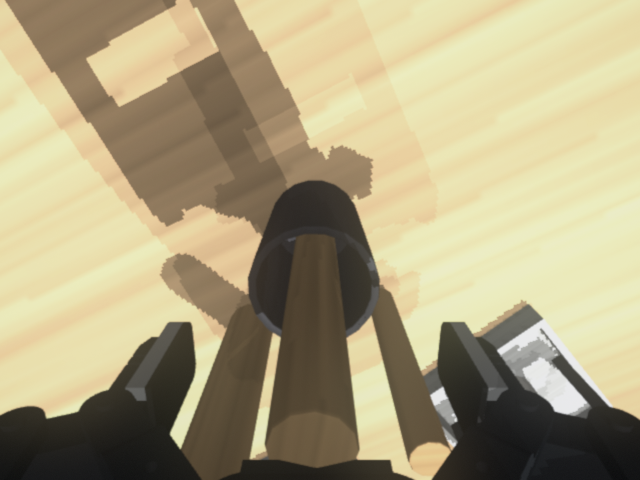

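The dowel stands upright and free (312,430), with the pads clear at both sides. I'll retreat straight up.

Emit:
jog_arm(
  deltas=[
    [[0, 0, 0], [0, -0.015, 0], 1],
    [[0, 0, 0], [0, -0.035, 0], 1],
    [[0, 0, 0], [0, -0.055, 0], 1],
    [[0, 0, 0], [0, -0.075, 0], 1],
    [[0, 0, 0], [0, -0.095, 0], 1],
    [[0, 0, 0], [0, -0.115, 0], 1],
    [[0, 0, 0], [0, -0.135, 0], 1],
    [[0, 0, 0], [0, -0.145, 0], 1],
    [[0, 0, 0], [0, -0.145, 0], 1],
    [[0, 0, 0], [0, -0.145, 0], 1],
  ],
)

```text
time: 12.7
eef_pos: [0.4365, 0.107, 0.2818]
tcp_rot: [-0.689, 0.159, -0.16, 0.689]
contact_force: [-0.7, -1.1, -0.4]
opening: 1.003
```

```bash
python3 - <<'E'
from ax import *
go([.4365,.107,.28],np.radians(63.9))
c=snap('scene','s11.png');axis('s11',(.437,.107),.115,.19)
W=cloud(c).reshape(-1,3);P=W[(np.hypot(W[:,0]-.437,W[:,1]-.107)<.02)&(W[:,2]<.23)];print('dowel top',np.nanpercentile(P[:,2],99))
hs=c['pixels'][365:395,330:365];w=cloud(c)[365:395,330:365];m=(hs.min(-1)>90)&(w[...,2]>.012)&(w[...,2]<.05);print('insert',m.sum(),w[m].min(0),w[m].max(0),w[m].mean(0))
E
```

```text
turn [-0.001 -0.     0.001] shift [ 0.      0.0018 -0.    ] jaw deg 63.9 tilt 0.1 F [-0.7 -1.1 -0.4] t 12.7 tcp [0.4365 0.107  0.2818] open 1.003
s11 631 zmin 0.1161 axis@ [(0.12, np.float64(0.436), np.float64(0.1065)), (0.18, np.float64(0.436), np.float64(0.1065)), (0.3, np.float64(0.436), np.float64(0.1064))] slope [ 0.0001 -0.0004] rms 0.0007
dowel top 0.19523565397435666
insert 73 [0.62908706 0.17662375 0.03242167] [0.64166188 0.19809936 0.0386965 ] [0.63611226 0.1863597  0.03538838]
```

View pics/s11.png

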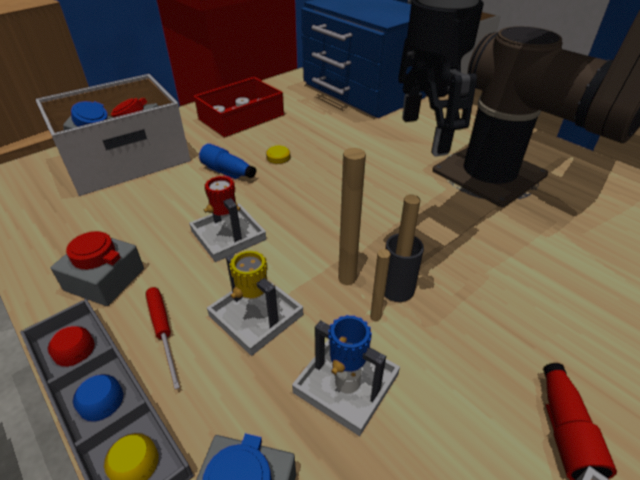

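The dowel is upright in the cup (410,225) with its top at 0.195 and slope 0. The insert stands in the tray (347,380) with its top at about 0.037. The gripper touches nothing.

```bash
python3 -c "
from plant import ctrl
print(ctrl.sign_off())"
```

```text
the job is handed in; nothing more can be done
None
```

I took the 24 mm dowel from its cup and pushed the white insert down and out of the blue sleeve. It dropped into the tray, and I stood the dowel back in its cup and handed the job in at about 12.7 s of robot time. The highest contact force I read was about 13 N.

My last checks, from the scene camera:
- **Dowel:** it stands vertical in the cup, within about 1 mm of the cup's axis. Its top is at 0.195 m, against 0.196 m at the start.
- **Insert:** it stands in the blue stand's tray under the sleeve, with its top at about 0.037 m. I could only see part of it past the sleeve and did not fit its centre.
- **Gripper:** it is open and clear, about 85 mm above the dowel.

No final check failed. Over the sleeve, the three cameras disagreed by about 2–3 mm on the sleeve and dowel positions, so I used the average of their offsets. The dowel then went through without jamming.

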